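# Fit the matching socket to the torque tester

### The job

The torque tester's drive under the round dust cap is the one in service today; the other is locked out under the square hood. Take the dust cap off and put it in the grey tray, and press the socket that matches the freed drive squarely down onto it until the spring ball clicks and it sits fully home on the tester's plate, and let go. Leave the hood, the other socket and everything else on the bench where they are.

Things in the scene. Friction and masses are not known exactly. Their poses are not given: they have to be found in the camera images.
- tester: White fixed torque tester, 130 (x) x 300 (y) x 60 mm high, flat aluminium top plate. Origin: centre of its underside; x points away from the robot (yaw varies), y left. Two upright square steel drives stand on the plate at x = -18, y = +85 and -85 mm. A grey bar 24 mm high on the plate runs along its far edge from x = 41 mm; midway between the drives is a block with a lamp post 26 mm thick, its top 175 mm above the bench.
- drive_19 (a point): Foot of the left (+y), smaller drive: where the axis of the 19 mm square post meets the top plate, 60 mm above the bench; z up, sides of the square along x and y. The post rises 30 mm above this point. On its -x side (to the robot) a spring ball of 12 mm diameter sticks out 3 mm, 15 mm above the plate.
- drive_25 (a point): Foot of the right (-y), larger drive: a 25 mm square post, otherwise like the left one (30 mm tall, ball 15 mm above the plate).
- ball_19 (a joint): Spring ball of the 19 mm drive: 0 = fully out (free, or clicked into a socket), growing as it is pushed in (m), about 0.002 while a socket wall slides over it.
- ball_25 (a joint): Spring ball of the 25 mm drive, likewise.
- socket_19_mid (a point): Centre, 40 mm above the underside, of the smaller steel socket, for the 19 mm drive. Stands hole down, z up. 80 mm tall, 0.4 kg: 42 mm square up to 60 mm, then round 40 mm. x, y square to the flats and to the hole: 20.6 mm wide, 33 deep, mouth chamfered 2.5 mm, all four quarter turns fit; groove 15 mm up takes the ball. Stops on the ball; push 10 to 20 N until its underside meets the plate.
- socket_25_mid (a point): Centre, 42.5 mm above the underside, of the larger steel socket, for the 25 mm drive: 85 mm tall, 0.6 kg, 52 mm square with flat sides up to 65 mm, then a round 50 mm hex end 20 mm tall. Hole 26.6 mm wide, otherwise as the smaller socket; stands hole down.
- cap_mid (a point): Centre, 37.5 mm above its rim, of the black round dust cap standing loose over one drive, rim on the top plate: an upside-down cup 58 mm wide and 45 mm tall (inside 50 mm wide, 40 mm deep) with a knob of 24 mm diameter, 30 mm tall, on top; 75 mm tall in all, 70 g. It lifts straight off.
- hood_mid (a point): Centre (33 mm above its rim) of the lock-out hood standing loose over the other drive: a black square box 64 x 64 x 52 mm upside down with a brass padlock on top, 66 mm tall in all. It stays where it is.
- tray_floor (a point): Middle of the inner floor of the grey open tray, fixed to the bench: 130 x 130 x 30 mm outside, 4 mm walls and floor; x and y along its sides, z up. It may be in any of the four places round the tester.
- plug_gauge_mid (a point): Centre of a bystander: round steel plug gauge, 48 mm diameter, 90 mm tall, stepped, standing where a socket might.
- ring_gauge_mid (a point): Centre of a bystander: dark steel ring, 70 mm diameter, 22 mm tall.
- mouse_mid (a point): Centre of a bystander: round black computer mouse, 62 mm diameter, 34 mm tall.
- weight_mid (a point): Centre of a bystander: brass cylinder, 52 mm diameter, 60 mm tall.
- spray_mid (a point): Centre of a bystander: white bottle, 50 mm diameter, 150 mm tall.
- caliper_mid (a point): A bystander: steel caliper, 200 mm long, up to 12 mm high, lying behind the tester.
- v_block_mid (a point): Centre of a bystander: dark steel V-block, 60 x 60 x 60 mm.
- gauge_case_mid (a point): Centre of a bystander: wooden case, 80 x 160 x 35 mm.
Not all that is in view belongs to the job. What is shaped like the part that bears socket_19_mid but red is not meant.

How it is judged (in metres and radians):
At the end, for the whole second after the job is handed in: Dust cap at rest in the tray (centre within 50 mm of the middle each way, under 50 mm above the floor). Matching socket on the drive not under the hood: within 3 mm of its axis, upright within 0.06 rad, underside within 2.5 mm of the plate, ball out again (under 1.5 mm), at rest (x of cap_mid in the frame of tray_floor between -0.05 and 0.05 m and y of cap_mid in the frame of tray_floor between -0.05 and 0.05 m and z of cap_mid in the frame of tray_floor below 0.05 m and linear speed of cap below 0.02 m/s and ((y of hood_mid in the frame of tester below 0 m and horizontal distance between socket_19_mid and drive_19 below 0.003 m and z of socket_19_mid in the frame of drive_19 between 0.037 and 0.0425 m and angle between socket_19_mid's own z axis and vertical below 0.06 rad and value of joint ball_19 below 0.0015 m and linear speed of socket_19 below 0.01 m/s) or (y of hood_mid in the frame of tester above 0 m and horizontal distance between socket_25_mid and drive_25 below 0.003 m and z of socket_25_mid in the frame of drive_25 between 0.0395 and 0.045 m and angle between socket_25_mid's own z axis and vertical below 0.06 rad and value of joint ball_25 below 0.0015 m and linear speed of socket_25 below 0.01 m/s))); the robot touches nothing.
It fails at once if the lock-out hood is moved more than 20 mm (distance of hood_mid from where it was at the start of the episode above 0.02 m).
It fails at once if the socket that is not needed is moved more than 30 mm ((y of hood_mid in the frame of tester below 0 m and distance of socket_25_mid from where it was at the start of the episode above 0.03 m) or (y of hood_mid in the frame of tester above 0 m and distance of socket_19_mid from where it was at the start of the episode above 0.03 m)).
It fails at once if a bystander on the bench is moved more than 30 mm (distance of any of plug_gauge_mid, ring_gauge_mid, mouse_mid, weight_mid, spray_mid, caliper_mid, v_block_mid, gauge_case_mid from where it was at the start of the episode above 0.03 m).
It also fails if it takes over 69 s, if anything falls off the work surface, if the arm or the gripper's body presses on something with over 40 N, if the wrist force passes 120 N, or if a joint passes its speed limit or range.

### The arm

A 6-joint arm with a two-finger parallel gripper is mounted at the origin on the work surface. World frame = base frame: x ahead of the robot, y to its left, z up, the work surface at z = 0. Lengths are in m, angles in degrees, forces in N, time in s.
With the tool pointing down it reaches from about 0.4 to 0.825 m from the base axis. Payload 7 kg.
Tool frame: the origin (TCP) lies on the mounting face of the last link; the fingertips stand 173 mm ahead of it and the grasp point (between the pads) lies 155 mm ahead of it; y points along the fingers, x is the direction in which the jaws open and shut, and the axes are right-handed (so a half turn about y gives the same grasp; the last joint's range is limited). The gripper opens to 85 mm and grips with 20 to 120 N. Pads are 22 mm wide; open, the fingers measure 114 mm over their backs; the gripper's body (76 mm by 85 mm) begins 54 mm behind the grasp point. The pads swing forward as they close: fully open they stand 13 mm farther back than shut.
Start: joints at [86.293, 20.546, 0.682, 0, -70.136, -16.507], TCP at [0.233, 0.633, 0.405] pointing down, gripper open.
Joint ranges: [-176.03, 176.03], [-82.01, 121.73], [-58.28, 71.71], [-173.87, 95.51], [-174.79, -0.11], [-173.66, 173.66]. Speed limits (degrees/s): [136.94, 136.94, 172.46, 180, 180, 180].

### API

Orientations are given as [roll, pitch, yaw] about the fixed x, y, z axes, in that order (R = Rz(yaw) Ry(pitch) Rx(roll)).
In Python, from rig import * gives the robot as it stands.
- The arm moves only by the tool jog_arm, never from a script. Its argument "series" is a list of rows, each a list of 7 numbers: the shift along the tool's x, y, z in mm, then the turn, a rotation vector about the tool's x, y, z in rad, then the finger opening in mm, from 0 to 85.4. A call has 1 to 8 rows; each row is the pose to reach, as a shift and turn from the pose commanded when the call began, along the tool's axes at that moment; what a row does not reach only later rows make up. A row lasts 1/10 s, in which the tool goes at most 50 mm and 8.59 degrees, less where a joint would pass 70% of its speed; a pose out of reach is approached as far as the arm can. A call with a gripper value outside its range is refused whole. The fingers move at their own pace and stop on an object; the grip force is fixed at half the most. Time passes only in rows, so rows that repeat a pose let the fingers close. It gives the time, the measured TCP pose, the force and the opening at its end, in the units of the state.
- get_obs(): the state, without advancing time (a new reading comes with each control period).
- get_image(name): name is "scene" or "top" or "wrist"; returns the picture (400x640x3 uint8, red, green, blue); there is no depth.
- calibration(name): a dict with "K" (3x3 intrinsics, pixels), "k1" (the pictures are not rectified: a ray, as slopes to the right and down, at radius r is drawn at 1 + k1 r^2 times it, then the intrinsics apply), "rvec" (rotation vector, rad) and "tvec" (3), from world to camera coordinates, as OpenCV has them. Camera axes: x right, y down, z forward; pixel columns grow to the right and rows downward; lengths in m; the calibration is good to about 2 mm. A picture is of the moment at which its call begins: read the wrist's pose just before it. calibration takes no time and is no camera call; for the wrist camera it gives the pose at the moment of the call.
- sign_off(): hands the job in, once; it reports no verdict.
The state is a dict: "time_s": time; "qpos": joint angles; "qvel": joint speeds; "joint_efforts": joint torques, N m; "ee_pos": TCP position; "ee_rot": TCP orientation; "ft_force": force on the tool from outside, world axes, zero at the start; "wrist_torque": the same for the moment, N m; "opening": opening from 0.0 (shut) to 1.0 (fully open).
Only numpy, scipy, OpenCV 4.12 (cv2) and the standard library are available. Lean on these libraries where they do the work, as an engineer would, in place of code of your own. Each camera call takes 0.05 s, during which the arm holds its last target.

## Working session

There is one attempt and no reset: what is moved stays moved. The work goes in short steps, Python scripts to look and compute and a tool call to move; the robot and the scene stay as the last step left them, time stands still between calls to the robot, and variables do not carry over. Pictures are saved under pics/ and viewed, and the job is handed in when it is done.

Besides the shell and the picture viewer there is one more tool, called after ">>>" in YAML: its name, and indented under it one key for each argument. jog_arm: Moves the arm, as the interface text tells. Its arguments: {"type":"object","properties":{"series":{"type":"array"}},"required":["series"]}

```bash
ls; mkdir -p pics
python3 - <<'E'
from rig import *
import cv2
print(get_obs())
for n in("scene","top","wrist"):
    c=calibration(n);print(n,c)
    cv2.imwrite(f"pics/{n}0.png",get_image(n)[:,:,::-1])
E
```

```text
pics
{'time_s': 0.0, 'qpos': array([ 8.62941856e+01,  2.05918344e+01,  6.33735356e-01, -2.06897508e-02,
       -7.01357664e+01, -1.65040696e+01]), 'qvel': array([-0.04882215,  0.04781489, -0.08900148, -0.03346359,  0.03399773,
       -0.00817785]), 'joint_efforts': array([ 9.08168977e-05, -5.83325672e+01,  2.93426746e+01,  6.93693995e+00,
       -5.79147643e-03,  1.57630376e-05]), 'ee_pos': array([0.23314873, 0.63324874, 0.40375685]), 'ee_rot': array([-8.99919800e+01, -9.55239272e-02, -1.10216937e+02]), 'ft_force': array([-0.04088456,  0.5305107 , -0.0208275 ]), 'wrist_torque': array([-0.07056704, -0.02777843, -0.00690652]), 'opening': 1.0011483158229288}
scene {'K': array([[508.31413504,   0.        , 322.16057323],
       [  0.        , 508.31413504, 204.00499432],
       [  0.        ,   0.        ,   1.        ]]), 'k1': -0.14953250324036532, 'rvec': array([ 2.22487259,  1.48835385, -0.38174838]), 'tvec': array([-0.19401367, -0.39858029,  1.74163463])}
top {'K': array([[480.58838117,   0.        , 323.44772057],
       [  0.        , 480.58838117, 204.73245165],
       [  0.        ,   0.        ,   1.        ]]), 'k1': 0.04751650034529477, 'rvec': array([ 2.19293362, -2.20554409,  0.07772753]), 'tvec': array([-0.01560658,  0.54191384,  1.49284141])}
wrist {'K': array([[290.4275536 ,   0.        , 318.49125415],
       [  0.        , 290.4275536 , 193.38286873],
       [  0.        ,   0.        ,   1.        ]]), 'k1': -0.0037995658727936633, 'rvec': array([-1.68740817,  2.42383725,  0.35338395]), 'tvec': array([ 0.67393706, -0.03844951,  0.37855405])}
```

View images.

View pics/scene0.png

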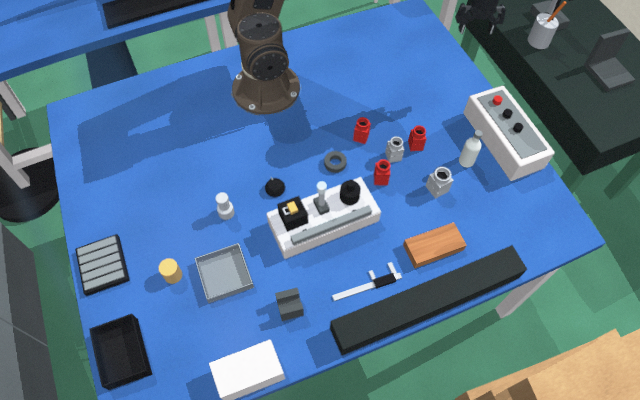

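View pics/top0.png

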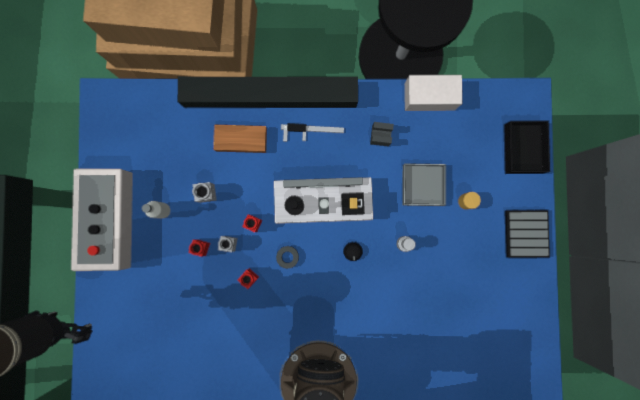

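View pics/wrist0.png

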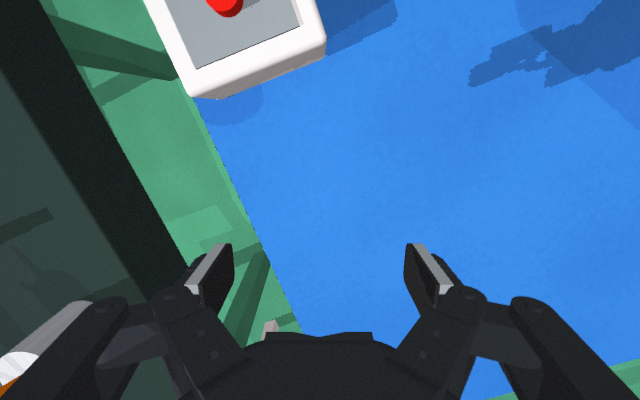

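```bash
cat > h.py <<'E'
from rig import *
import numpy as np, cv2
from scipy.spatial.transform import Rotation as Ro
def ray(c,u,v):
    K=c["K"];p=np.array([(u-K[0,2])/K[0,0],(v-K[1,2])/K[1,1]])
    q=p.copy()
    for _ in range(30): q=p/(1+c["k1"]*(q@q))
    R=cv2.Rodrigues(c["rvec"])[0]
    return -R.T@c["tvec"], R.T@np.array([q[0],q[1],1])
def px(c,u,v,z):
    o,d=ray(c,u,v); return o+d*(z-o[2])/d[2]
def proj(c,P):
    R=cv2.Rodrigues(c["rvec"])[0]; X=np.atleast_2d(P)@R.T+c["tvec"]
    q=X[:,:2]/X[:,2:]; q=q*(1+c["k1"]*(q**2).sum(1,keepdims=True))
    return q@c["K"][:2,:2].T+c["K"][:2,2]
def crop(im,x0,y0,x1,y1,s,f):
    cv2.imwrite(f,cv2.resize(im[y0:y1,x0:x1],None,fx=s,fy=s,interpolation=cv2.INTER_CUBIC)[:,:,::-1])
E
python3 - <<'E'
from h import *
im=cv2.imread("pics/top0.png")[:,:,::-1]
crop(im,180,170,280,260,7,"pics/sock.png"); crop(im,265,165,385,235,6,"pics/test.png")
im=cv2.imread("pics/scene0.png")[:,:,::-1]
crop(im,340,110,480,210,5,"pics/sock2.png")
c=calibration("top")
for n,u,v,z in[("s19top",227,243,.08),("s25",203,191,.085),("cap",294,205,.135),("hood",352,203,.12),("tray",424.5,185,.02),("TL",274,180,.06),("TR",372,178,.06),("BR",373,218,.06),("BL",275,222,.06)]:
    print(n,px(c,u,v,z).round(4))
E
```

```text
s19top [0.4256 0.2699 0.08  ]
s25 [0.5808 0.3409 0.085 ]
cap [0.5347 0.068  0.135 ]
hood [ 0.5405 -0.1008  0.12  ]
tray [ 0.6019 -0.3362  0.02  ]
TL [0.6156 0.1322 0.06  ]
TR [ 0.6204 -0.1671  0.06  ]
BR [ 0.498  -0.1687  0.06  ]
BL [0.4876 0.1292 0.06  ]
```

View pics/sock.png

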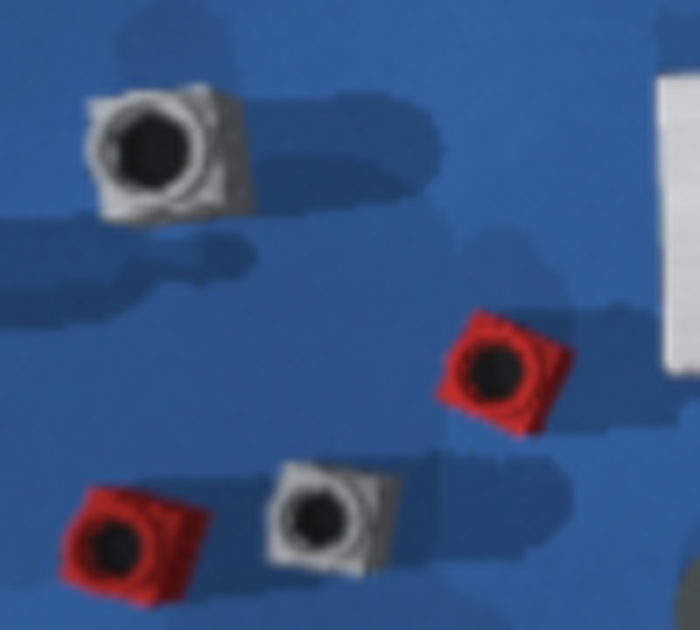

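View pics/test.png

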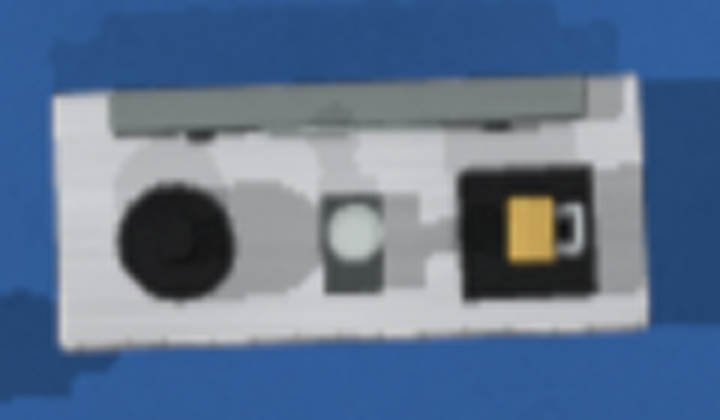

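View pics/sock2.png

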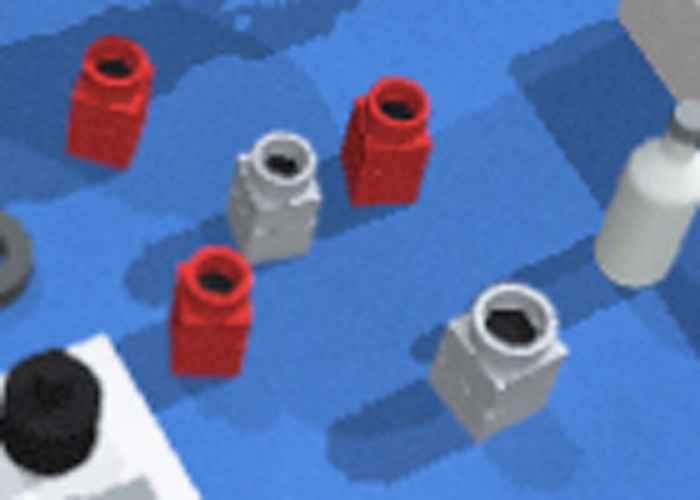

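```bash
cat >> h.py <<'E'
def pose():
    o=get_obs(); return o, o["ee_pos"], Ro.from_euler("xyz",o["ee_rot"],degrees=True)
def plan(target, yaw):
    """shift mm in tool axes & rotvec to tool-down pose with jaw-axis yaw(deg)"""
    o,p,R=pose(); T=Ro.from_euler("xyz",[-90,0,yaw],degrees=True)
    s=R.inv().apply(np.array(target)-p)*1000; r=(R.inv()*T).as_rotvec()
    print("t",round(o["time_s"],2),"pos",p.round(4),"rot",o["ee_rot"].round(2),"F",o["ft_force"].round(1),"op",round(o["opening"],3))
    print("shift mm",s.round(1),"rotvec",r.round(4),"rows min",max(np.linalg.norm(s)/50,np.degrees(np.linalg.norm(r))/8.59).round(1))
E
python3 - <<'E'
from h import *
c=calibration("wrist");o,p,R=pose();o_,d=ray(c,c["K"][0,2],c["K"][1,2])
print("cam in tool mm",R.inv().apply(o_-p)*1000,"fwd",R.inv().apply(d), "right", R.inv().apply(cv2.Rodrigues(c["rvec"])[0][0]))
plan([.4256-.05,.2699,.35],-190)
plan([.5347,.068,.35],-178.5)
E
```

```text
cam in tool mm [ 0.30321209 31.36109503 72.64461961] fwd [-9.49898540e-05  9.57982029e-01 -2.86828213e-01] right [ 9.99999086e-01 -2.95911638e-04 -1.31949293e-03]
t 0.15 pos [0.2332 0.6333 0.404 ] rot [-8.9990e+01 -7.0000e-02 -1.1022e+02] F [ 0.5  0.8 -0.4] op 0.996
shift mm [291.7  54.4 259.2] rotvec [-1.0000e-03  1.3924e+00  9.0000e-04] rows min 9.3
t 0.15 pos [0.2332 0.6333 0.404 ] rot [-8.9990e+01 -7.0000e-02 -1.1022e+02] F [ 0.5  0.8 -0.4] op 0.996
shift mm [426.2  54.6 478.3] rotvec [-9.0000e-04  1.1917e+00  1.0000e-03] rows min 12.9
```

Run:
```python
from h import *
plan([.4256,.2699,.40],-190)
```

```text
t 0.15 pos [0.2332 0.6333 0.404 ] rot [-8.9990e+01 -7.0000e-02 -1.1022e+02] F [ 0.5  0.8 -0.4] op 0.996
shift mm [274.5   4.4 306.1] rotvec [-1.0000e-03  1.3924e+00  9.0000e-04] rows min 9.3
```

>>> jog_arm:
  series:
    - [274.5, 4, 306, 0, 1.392, 0, 85]
    - [274.5, 4, 306, 0, 1.392, 0, 85]
    - [274.5, 4, 306, 0, 1.392, 0, 85]
    - [274.5, 4, 306, 0, 1.392, 0, 85]
    - [274.5, 4, 306, 0, 1.392, 0, 85]
    - [274.5, 4, 306, 0, 1.392, 0, 85]
    - [274.5, 4, 306, 0, 1.392, 0, 85]
    - [274.5, 4, 306, 0, 1.392, 0, 85]

```text
time_s: 0.95
ee_pos: [0.4207, 0.2779, 0.4009]
ee_rot: [-90.0, 0.0, -179.3]
ft_force: [1.6, 0.4, 0.1]
opening: 0.998
```

Run:
```python
from h import *
plan([.4256,.2699,.40],-190)
```

```text
t 0.95 pos [0.4207 0.2779 0.4009] rot [-9.002e+01  1.000e-02 -1.793e+02] F [1.6 0.4 0.1] op 0.998
shift mm [-4.8  0.9  8.1] rotvec [ 0.0004  0.1868 -0.0002] rows min 1.2
```

>>> jog_arm:
  series:
    - [-4, 0, 5, 0, 0.187, 0, 85]
    - [-4, 0, 5, 0, 0.187, 0, 85]
    - [-4, 0, 5, 0, 0.187, 0, 85]
    - [-4, 0, 5, 0, 0.187, 0, 85]

```text
time_s: 1.35
ee_pos: [0.4244, 0.275, 0.4007]
ee_rot: [-90.0, -0.0, 170.4]
ft_force: [0.9, 1.3, -0.3]
opening: 0.996
```

Run:
```python
from h import *
plan([.4256,.2699,.40],-190)
c=calibration("wrist"); np.save("w1.npy",c,allow_pickle=True)
im=get_image("wrist"); cv2.imwrite("pics/w1.png",im[:,:,::-1])
print(proj(c,[[.4256,.2699,.08]]))
```

```text
t 1.35 pos [0.4244 0.275  0.4007] rot [-8.999e+01 -1.000e-02  1.704e+02] F [ 0.9  1.3 -0.3] op 0.996
shift mm [-2.   0.7  4.8] rotvec [-0.0001  0.0071  0.0001] rows min 0.1
[[316.12491207 176.41854675]]
```

View pics/w1.png

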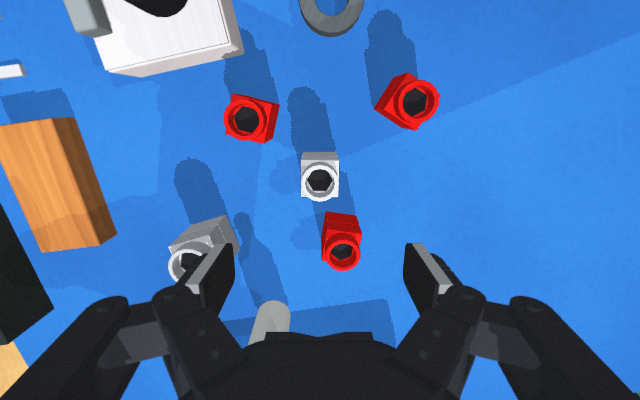

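Run:
```python
from h import *
im=cv2.imread("pics/w1.png")[:,:,::-1]
crop(im,285,140,355,215,8,"pics/w1c.png")
```

```text
(no output)
```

View pics/w1c.png

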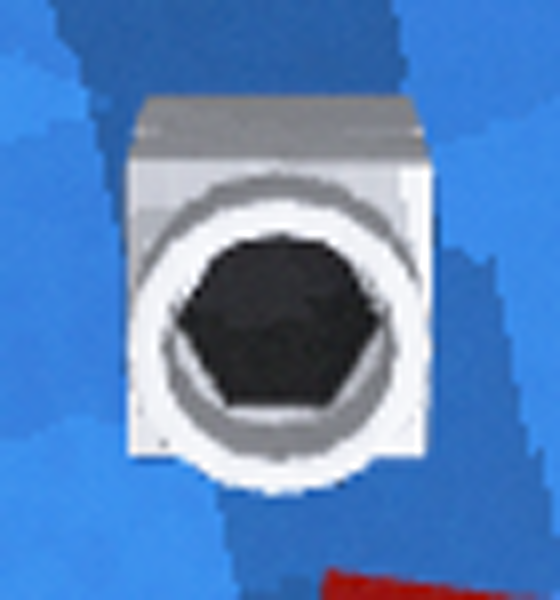

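Run:
```python
from h import *
c=np.load("w1.npy",allow_pickle=True).item()
f=lambda x,y,z: px(c,(x+.5)/8-.5+285,(y+.5)/8-.5+140,z)
P=[f(*q,.06) for q in[(128,158),(432,160),(430,456),(130,456)]]
print(np.round(P,4),np.mean(P,0).round(4)); print(f(281,345,.08).round(4))
print([np.linalg.norm(P[i]-P[i-1]).round(4) for i in range(4)])
print([np.degrees(np.arctan2(*(P[i]-P[i-1])[[1,0]])).round(1) for i in range(4)])
plan([.535,.068,.40],-178.5)
```

```text
[[0.4399 0.2532 0.06  ]
 [0.3996 0.2603 0.06  ]
 [0.4061 0.3014 0.06  ]
 [0.4474 0.2944 0.06  ]] [0.4232 0.2773 0.06  ]
[0.4231 0.277  0.08  ]
[np.float64(0.0419), np.float64(0.0408), np.float64(0.0417), np.float64(0.0418)]
[np.float64(-100.3), np.float64(170.0), np.float64(81.1), np.float64(-9.7)]
t 1.4 pos [0.4243 0.2752 0.4007] rot [-8.9990e+01 -1.0000e-02  1.7042e+02] F [-0.1 -0.2  0.4] op 0.997
shift mm [-143.6    0.7  185.9] rotvec [-2.000e-04 -1.934e-01  1.000e-04] rows min 4.7
```

>>> jog_arm:
  series:
    - [-143.5, 0, 186, 0, -0.193, 0, 85]
    - [-143.5, 0, 186, 0, -0.193, 0, 85]
    - [-143.5, 0, 186, 0, -0.193, 0, 85]
    - [-143.5, 0, 186, 0, -0.193, 0, 85]
    - [-143.5, 0, 186, 0, -0.193, 0, 85]
    - [-143.5, 0, 186, 0, -0.193, 0, 85]
    - [-143.5, 0, 186, 0, -0.193, 0, 85]
    - [-143.5, 0, 186, 0, -0.193, 0, 85]

```text
time_s: 2.2
ee_pos: [0.5343, 0.0682, 0.4007]
ee_rot: [-90.0, -0.0, -178.6]
ft_force: [-0.4, -0.3, -0.5]
opening: 0.997
```

Run:
```python
from h import *
plan([.535,.068,.40],-178.5)
c=calibration("wrist"); np.save("w2.npy",c,allow_pickle=True)
im=get_image("wrist"); cv2.imwrite("pics/w2.png",im[:,:,::-1])
print(proj(c,[[.535,.068,.135]]))
```

```text
t 2.2 pos [0.5343 0.0682 0.4007] rot [-9.0000e+01 -2.0000e-02 -1.7855e+02] F [-0.4 -0.3 -0.5] op 0.997
shift mm [-0.6  0.7  0.3] rotvec [ 0.     -0.0009  0.0004] rows min 0.0
[[317.1750061  196.55089386]]
```

View pics/w2.png

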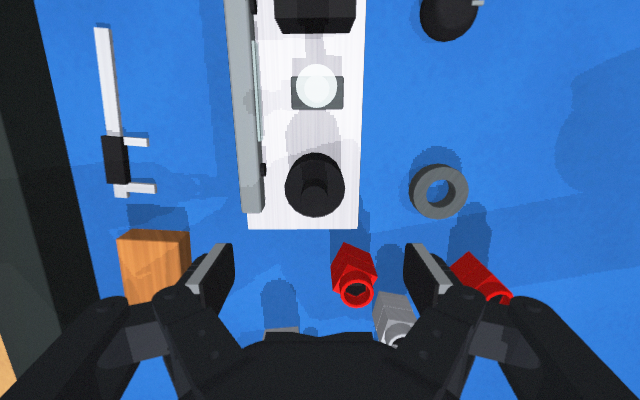

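Run:
```python
from h import *
im=cv2.imread("pics/w2.png")[:,:,::-1]
im=np.clip((im/255.)**.5*255,0,255).astype(np.uint8)
crop(im,270,140,370,240,6,"pics/w2c.png")
```

```text
(no output)
```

View pics/w2c.png

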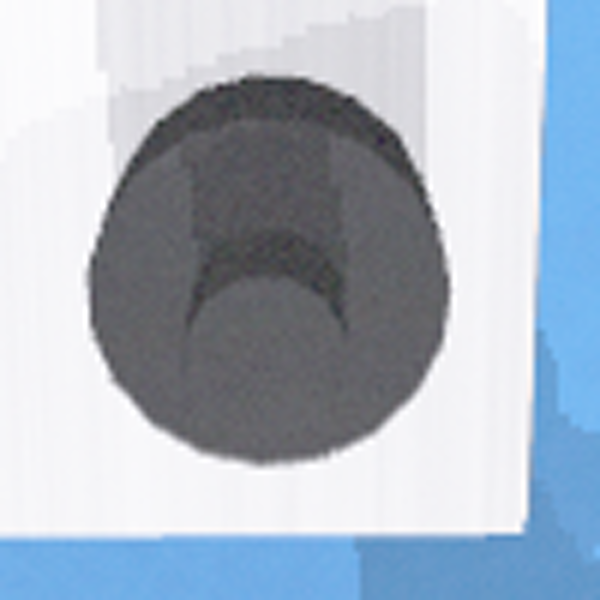

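Run:
```python
from h import *
c=np.load("w2.npy",allow_pickle=True).item()
f=lambda x,y,z: px(c,(x+.5)/6-.5+270,(y+.5)/6-.5+140,z)
print("cup",f(270,291,.105).round(4),"knob",f(266,357,.135).round(4))
P=[px(c,*q,.06) for q in[(357,229),(365.5,0),(248.5,230)]]
print(np.round(P,4)); d=P[1]-P[0];print("yaw",np.degrees(np.arctan2(*(P[0]-P[1])[[1,0]]))-90, np.degrees(np.arctan2(*(P[2]-P[0])[[1,0]])))
plan([.535,.069,.29],-178.5)
```

```text
cup [0.5376 0.069  0.105 ] knob [0.5377 0.0703 0.135 ]
[[ 0.488   0.1295  0.06  ]
 [ 0.4943 -0.1007  0.06  ]
 [ 0.6133  0.1338  0.06  ]]
yaw 1.575466529016282 1.9624086654920012
t 2.25 pos [0.5343 0.0685 0.4008] rot [ -90.01   -0.   -178.52] F [-0.4  0.7 -0.1] op 0.992
shift mm [ -0.7 110.8  -0.4] rotvec [ 0.0001 -0.0003  0.    ] rows min 2.2
```

>>> jog_arm:
  series:
    - [-3.3, 40, -1.2, 0, 0, 0, 60]
    - [-3.3, 80, -1.2, 0, 0, 0, 60]
    - [-3.3, 105, -1.2, 0, 0, 0, 60]
    - [-3.3, 120, -1.2, 0, 0, 0, 60]
    - [-3.3, 120, -1.2, 0, 0, 0, 60]
    - [-3.3, 120, -1.2, 0, 0, 0, 10]
    - [-3.3, 120, -1.2, 0, 0, 0, 10]
    - [-3.3, 120, -1.2, 0, 0, 0, 10]

```text
time_s: 3.05
ee_pos: [0.5382, 0.0693, 0.2824]
ee_rot: [-90.1, 0.1, -178.6]
ft_force: [-0.4, 0.7, 2.5]
opening: 0.259
```

>>> jog_arm:
  series:
    - [0, 0, 0, 0, 0, 0, 10]
    - [0, 0, 0, 0, 0, 0, 10]
    - [0, 0, 0, 0, 0, 0, 10]

```text
time_s: 3.35
ee_pos: [0.5382, 0.0691, 0.2823]
ee_rot: [-90.1, 0.1, -178.6]
ft_force: [-1.8, 2.1, 6.6]
opening: 0.26
```

>>> jog_arm:
  series:
    - [0, -30, 0, 0, 0, 0, 10]
    - [0, -70, 0, 0, 0, 0, 10]
    - [0, -110, 0, 0, 0, 0, 10]
    - [0, -145, 0, 0, 0, 0, 10]
    - [0, -145, 0, 0, 0, 0, 10]
    - [0, -145, 0, 0, 0, 0, 10]
    - [0, -145, 0, 0, 0, 0, 10]

```text
time_s: 4.05
ee_pos: [0.5374, 0.0686, 0.4251]
ee_rot: [-90.0, -0.1, -178.6]
ft_force: [0.5, -0.2, -1.2]
opening: 0.262
```

Run:
```python
from h import *
plan([.602,-.336,.42],-178.5)
c=calibration("wrist"); np.save("w3.npy",c,allow_pickle=True)
im=get_image("wrist"); cv2.imwrite("pics/w3.png",im[:,:,::-1])
im=get_image("top");crop(im,260,150,480,230,3.5,"pics/t3.png")
```

```text
t 4.05 pos [0.5374 0.0686 0.4251] rot [-9.0000e+01 -6.0000e-02 -1.7864e+02] F [ 0.5 -0.2 -1.2] op 0.262
shift mm [-55.   5. 406.] rotvec [-0.     -0.0024  0.0011] rows min 8.2
```

View pics/w3.png

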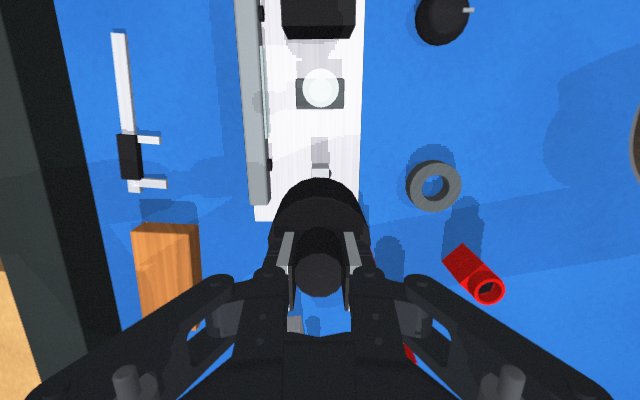

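View pics/t3.png

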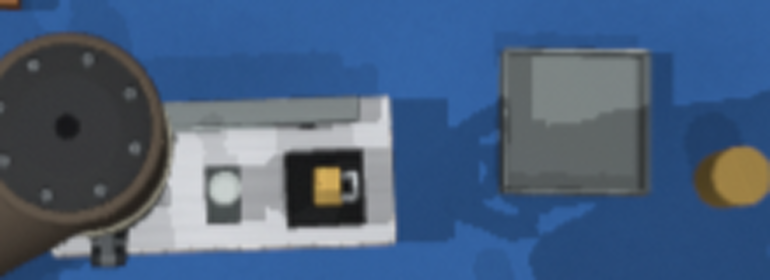

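>>> jog_arm:
  series:
    - [-64, 0, 406, 0, 0, 0, 10]
    - [-64, 0, 406, 0, 0, 0, 10]
    - [-64, 0, 406, 0, 0, 0, 10]
    - [-64, 0, 406, 0, 0, 0, 10]
    - [-64, 0, 406, 0, 0, 0, 10]
    - [-64, 0, 406, 0, 0, 0, 10]
    - [-64, 0, 406, 0, 0, 0, 10]
    - [-64, 0, 406, 0, 0, 0, 10]

```text
time_s: 4.95
ee_pos: [0.6097, -0.3269, 0.4244]
ee_rot: [-90.0, -0.1, -178.6]
ft_force: [0.5, 0.9, -1.0]
opening: 0.256
```

>>> jog_arm:
  series:
    - [0, 0, 0, 0, 0, 0, 10]
    - [0, 0, 0, 0, 0, 0, 10]
    - [0, 0, 0, 0, 0, 0, 10]

```text
time_s: 5.25
ee_pos: [0.6096, -0.3243, 0.4249]
ee_rot: [-90.0, -0.1, -178.6]
ft_force: [-0.7, -0.5, -0.4]
opening: 0.255
```

Run:
```python
from h import *
plan([.602,-.336,.230],-178.5)
c=calibration("wrist")
im=get_image("wrist"); cv2.imwrite("pics/w4.png",im[:,:,::-1])
print(proj(c,[[.602+a,-.336+b,.03] for a,b in[(.065,.065),(-.065,.065),(-.065,-.065),(.065,-.065)]]))
```

```text
t 5.25 pos [ 0.6096 -0.3243  0.4249] rot [-9.0030e+01 -8.0000e-02 -1.7862e+02] F [-0.7 -0.5 -0.4] op 0.255
shift mm [  7.6 194.9  11.6] rotvec [ 0.0006 -0.0021  0.0015] rows min 3.9
[[273.50372953 205.07445355]
 [371.63249223 207.16253729]
 [379.79383746 104.70714408]
 [271.14186129 102.11702339]]
```

View pics/w4.png

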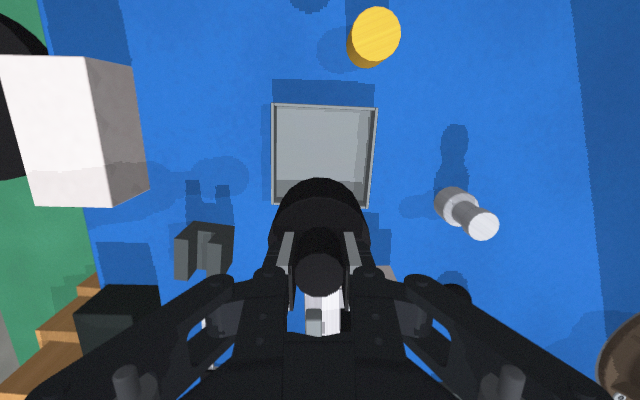

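>>> jog_arm:
  series:
    - [7, 0, 11.5, 0, 0, 0, 10]
    - [7, 45, 11.5, 0, 0, 0, 10]
    - [7, 90, 11.5, 0, 0, 0, 10]
    - [7, 135, 11.5, 0, 0, 0, 10]
    - [7, 170, 11.5, 0, 0, 0, 10]
    - [7, 190, 11.5, 0, 0, 0, 10]
    - [7, 194, 11.5, 0, 0, 0, 10]
    - [7, 196, 11.5, 0, 0, 0, 10]

```text
time_s: 6.1
ee_pos: [0.6031, -0.3361, 0.2303]
ee_rot: [-90.0, 0.0, -178.6]
ft_force: [0.1, -0.6, -0.2]
opening: 0.258
```

>>> jog_arm:
  series:
    - [0, 2, 0, 0, 0, 0, 10]
    - [0, 2, 0, 0, 0, 0, 10]
    - [0, 2, 0, 0, 0, 0, 40]
    - [0, 2, 0, 0, 0, 0, 55]
    - [0, 2, 0, 0, 0, 0, 55]

```text
time_s: 6.6
ee_pos: [0.603, -0.3365, 0.2284]
ee_rot: [-90.0, 0.0, -178.6]
ft_force: [0.6, 0.1, 0.0]
opening: 0.644
```

>>> jog_arm:
  series:
    - [0, -30, 0, 0, 0, 0, 60]
    - [0, -75, 0, 0, 0, 0, 60]
    - [0, -120, 0, 0, 0, 0, 60]
    - [0, -165, 0, 0, 0, 0, 60]
    - [0, -195, 0, 0, 0, 0, 60]
    - [0, -195, 0, 0, 0, 0, 60]

```text
time_s: 7.2
ee_pos: [0.6034, -0.3369, 0.4293]
ee_rot: [-89.8, 0.5, -178.6]
ft_force: [-0.1, 0.5, -0.3]
opening: 0.702
```

Run:
```python
from h import *
plan([.536,.0,.40],-178.5)
im=get_image("wrist"); cv2.imwrite("pics/w5.png",im[:,:,::-1])
```

```text
t 7.2 pos [ 0.6034 -0.3369  0.4293] rot [ -89.78    0.5  -178.6 ] F [-0.1  0.5 -0.3] op 0.702
shift mm [  59.4   27.5 -338.6] rotvec [-0.0039 -0.0018 -0.0087] rows min 6.9
```

View pics/w5.png

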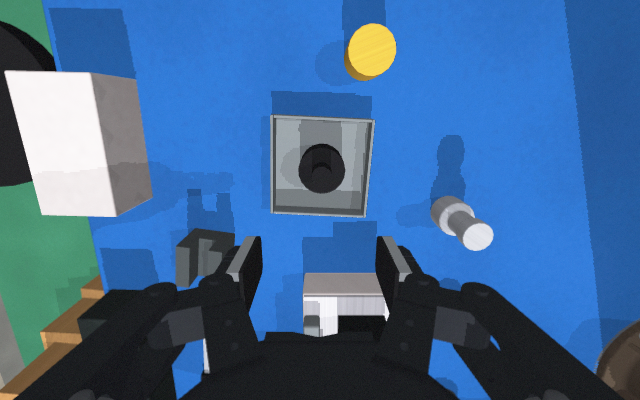

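>>> jog_arm:
  series:
    - [60, 10, -404, 0, 0, 0, 60]
    - [60, 10, -404, 0, 0, 0, 60]
    - [60, 10, -404, 0, 0, 0, 60]
    - [60, 10, -404, 0, 0, 0, 60]
    - [60, 10, -404, 0, 0, 0, 60]
    - [60, 10, -404, 0, 0, 0, 60]
    - [60, 10, -404, 0, 0, 0, 60]
    - [60, 10, -404, 0, 0, 0, 60]

```text
time_s: 8.05
ee_pos: [0.5336, 0.0593, 0.4121]
ee_rot: [-90.0, -0.1, -178.6]
ft_force: [0.6, 0.5, -0.4]
opening: 0.701
```

Run:
```python
from h import *
plan([.5376,.0697,.36],-178.4)
```

```text
t 8.05 pos [0.5336 0.0593 0.4121] rot [-8.9980e+01 -6.0000e-02 -1.7864e+02] F [ 0.6  0.5 -0.4] op 0.701
shift mm [ -4.3  52.1 -10.3] rotvec [-0.0003 -0.0041  0.0011] rows min 1.1
```

>>> jog_arm:
  series:
    - [-4.3, 30, -7, 0, -0.003, 0, 60]
    - [-4.3, 52, -7, 0, -0.003, 0, 60]
    - [-4.3, 52, -7, 0, -0.003, 0, 60]
    - [-4.3, 52, -7, 0, -0.003, 0, 60]

```text
time_s: 8.45
ee_pos: [0.5388, 0.0645, 0.3608]
ee_rot: [-89.9, -0.1, -178.5]
ft_force: [0.2, -0.3, 0.3]
opening: 0.695
```

Run:
```python
from h import *
plan([.5376,.0697,.36],-178.4)
c=calibration("wrist"); np.save("w6.npy",c,allow_pickle=True)
im=get_image("wrist"); cv2.imwrite("pics/w6.png",im[:,:,::-1])
crop(im,280,140,360,215,8,"pics/w6c.png")
```

```text
t 8.45 pos [0.5388 0.0645 0.3608] rot [-8.9940e+01 -8.0000e-02 -1.7845e+02] F [ 0.2 -0.3  0.3] op 0.695
shift mm [ 1.1  0.8 -5.2] rotvec [-0.0011 -0.0009  0.0014] rows min 0.1
```

View pics/w6.png

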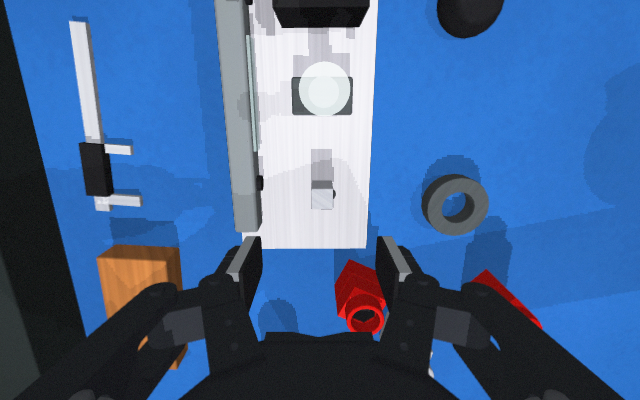

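View pics/w6c.png

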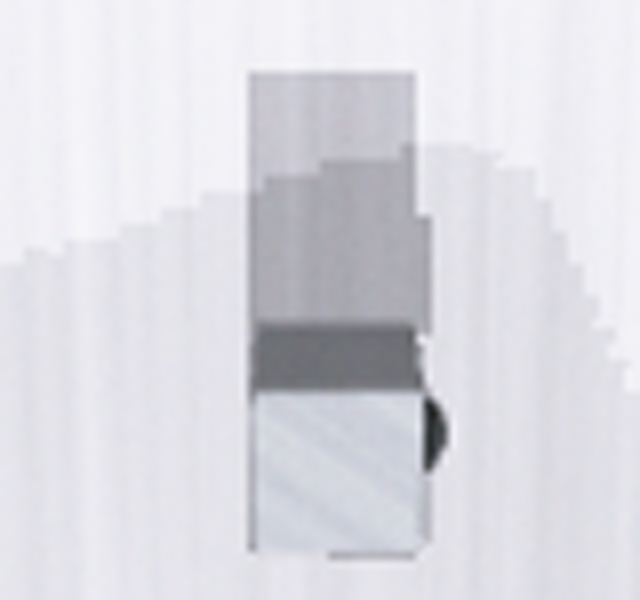

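Run:
```python
from h import *
c=np.load("w6.npy",allow_pickle=True).item()
f=lambda x,y,z: px(c,(x+.5)/8-.5+280,(y+.5)/8-.5+140,z)
P=[f(*q,.09) for q in[(254,391),(422,391),(423,550),(253,552)]]
print(np.round(P,4),np.mean(P,0).round(4)); 
print([np.linalg.norm(P[i]-P[i-1]).round(4) for i in range(4)])
Q=[f(*q,.06) for q in[(254,323),(414,323)]];print(np.round(Q,4),np.mean(Q,0)+[0,.0095,0])
P=[px(c,*q,.06) for q in[(366,248),(378,0),(366,248),(240,247.5)]]
d=P[0]-P[1];print("yaw",np.degrees(np.arctan2(d[1],d[0]))-90,P[0]); d=P[3]-P[2];print(np.degrees(np.arctan2(d[1],d[0])))
a=np.radians(1.6);R2=np.array([[np.cos(a),-np.sin(a)],[np.sin(a),np.cos(a)]])
print("drive from corner",P[0][:2]+R2@np.array([65-18,-150+85])*.001)
# red neighbours
plan([.4232,.2772,.36],170.3)
```

```text
[[0.5443 0.0584 0.09  ]
 [0.5264 0.058  0.09  ]
 [0.5255 0.076  0.09  ]
 [0.5441 0.0767 0.09  ]] [0.5351 0.0673 0.09  ]
[np.float64(0.0183), np.float64(0.018), np.float64(0.018), np.float64(0.0186)]
[[0.545  0.0584 0.06  ]
 [0.5259 0.0579 0.06  ]] [0.53549162 0.06767451 0.06      ]
yaw 1.6349810898629613 [0.48758344 0.12888793 0.06      ]
1.2154357446092519
drive from corner [0.53638002 0.06522559]
t 8.5 pos [0.5391 0.0644 0.3616] rot [-8.9980e+01  2.0000e-02 -1.7847e+02] F [0.3 0.5 0.3] op 0.704
shift mm [ 110.2    1.5 -215.8] rotvec [-0.0003  0.196  -0.0003] rows min 4.8
```

>>> jog_arm:
  series:
    - [110, 0, -214, 0, 0.195, 0, 66]
    - [110, 0, -214, 0, 0.195, 0, 66]
    - [110, 0, -214, 0, 0.195, 0, 66]
    - [110, 0, -214, 0, 0.195, 0, 66]
    - [110, 0, -214, 0, 0.195, 0, 66]
    - [110, 0, -214, 0, 0.195, 0, 66]
    - [110, 0, -214, 0, 0.195, 0, 66]
    - [110, 0, -214, 0, 0.195, 0, 66]

```text
time_s: 9.3
ee_pos: [0.4235, 0.275, 0.3618]
ee_rot: [-90.0, 0.0, 170.3]
ft_force: [-0.6, 0.6, 0.1]
opening: 0.774
```

Run:
```python
from h import *
plan([.4232,.2772,.200],170.3)
c=calibration("wrist"); np.save("w7.npy",c,allow_pickle=True)
im=get_image("wrist"); cv2.imwrite("pics/w7.png",im[:,:,::-1])
crop(im,270,150,370,240,8,"pics/w7c.png")
```

```text
t 9.3 pos [0.4235 0.275  0.3618] rot [-9.0050e+01  3.0000e-02  1.7033e+02] F [-0.6  0.6  0.1] op 0.774
shift mm [  0.8 161.8  -1.9] rotvec [ 0.0009  0.0006 -0.0006] rows min 3.2
```

View pics/w7.png

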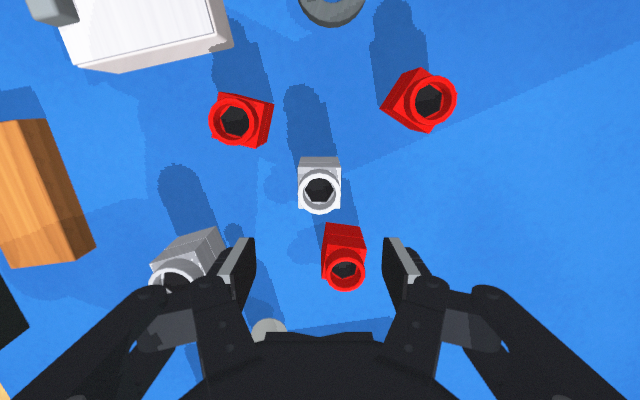

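View pics/w7c.png

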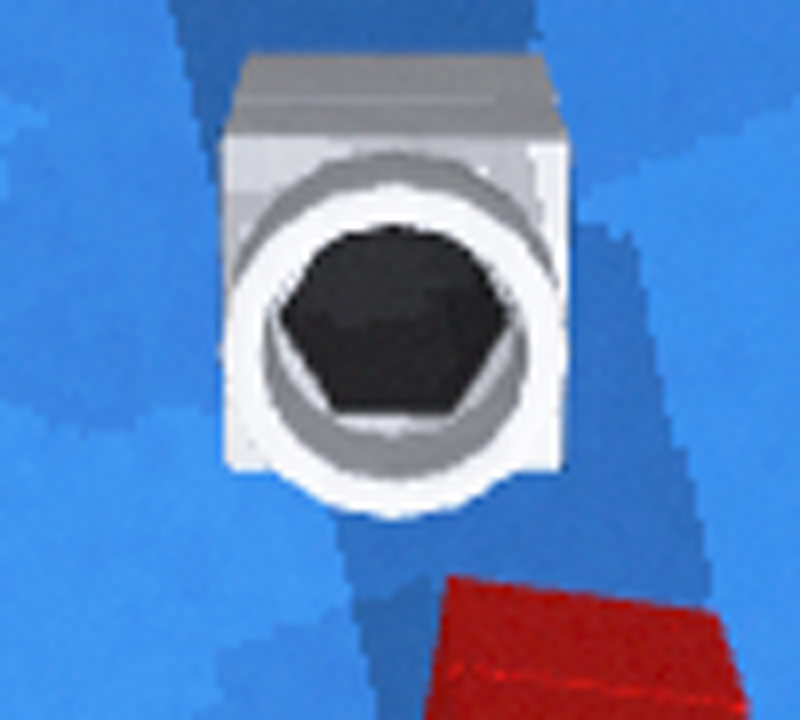

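Run:
```python
from h import *
c=np.load("w7.npy",allow_pickle=True).item()
f=lambda x,y,z: px(c,(x+.5)/8-.5+270,(y+.5)/8-.5+150,z)
t=f(395,351,.08); s=np.mean([f(*q,.06) for q in[(222,137),(570,140),(563,470),(228,470)]],0)
print(t.round(4),s.round(4),f(446,578,0))
m=(t+s)/2; plan([m[0],m[1],.200],170.3)
```

```text
[0.4233 0.2771 0.08  ] [0.4233 0.2776 0.06  ] [0.42580725 0.33789376 0.        ]
t 9.35 pos [0.4237 0.2747 0.3616] rot [-9.0040e+01  3.0000e-02  1.7029e+02] F [-0.1 -0.8 -0.6] op 0.772
shift mm [  0.9 161.6  -2.4] rotvec [ 0.0006 -0.0002 -0.0004] rows min 3.2
```

>>> jog_arm:
  series:
    - [0.8, 40, -2.4, 0, 0, 0, 66]
    - [0.8, 80, -2.4, 0, 0, 0, 66]
    - [0.8, 115, -2.4, 0, 0, 0, 66]
    - [0.8, 145, -2.4, 0, 0, 0, 66]
    - [0.8, 161, -2.4, 0, 0, 0, 66]
    - [0.8, 161, -2.4, 0, 0, 0, 66]
    - [0.8, 161, -2.4, 0, 0, 0, 66]

```text
time_s: 10.05
ee_pos: [0.4235, 0.2776, 0.2004]
ee_rot: [-90.0, 0.0, 170.3]
ft_force: [0.3, -0.0, -0.3]
opening: 0.773
```

>>> jog_arm:
  series:
    - [0, 0, 0, 0, 0, 0, 30]
    - [0, 0, 0, 0, 0, 0, 30]
    - [0, 0, 0, 0, 0, 0, 30]
    - [0, 0, 0, 0, 0, 0, 30]
    - [0, 0, 0, 0, 0, 0, 30]
    - [0, 0, 0, 0, 0, 0, 30]

```text
time_s: 10.65
ee_pos: [0.4232, 0.2785, 0.2015]
ee_rot: [-90.1, 0.1, 170.4]
ft_force: [1.7, -2.7, 7.3]
opening: 0.475
```

>>> jog_arm:
  series:
    - [0, -20, 0, 0, 0, 0, 30]
    - [0, -55, 0, 0, 0, 0, 30]
    - [0, -95, 0, 0, 0, 0, 30]
    - [0, -130, 0, 0, 0, 0, 30]
    - [0, -145, 0, 0, 0, 0, 30]
    - [0, -145, 0, 0, 0, 0, 30]

```text
time_s: 11.25
ee_pos: [0.4228, 0.2784, 0.3478]
ee_rot: [-90.3, 0.1, 170.4]
ft_force: [-0.1, -0.1, -4.0]
opening: 0.487
```

Run:
```python
from h import *
plan([.5353,.0675,.345],-178.4)
c=calibration("wrist"); np.save("w8.npy",c,allow_pickle=True)
im=get_image("wrist"); cv2.imwrite("pics/w8.png",im[:,:,::-1])
crop(im,260,220,380,320,6,"pics/w8c.png")
```

```text
t 11.25 pos [0.4228 0.2784 0.3478] rot [-9.0290e+01  1.4000e-01  1.7039e+02] F [-0.1 -0.1 -4. ] op 0.487
shift mm [-146.1    2.2  189.2] rotvec [ 0.0048 -0.1957 -0.0029] rows min 4.8
```

View pics/w8.png

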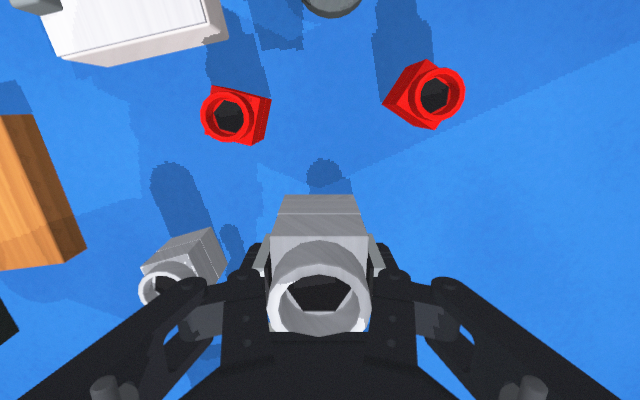

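View pics/w8c.png

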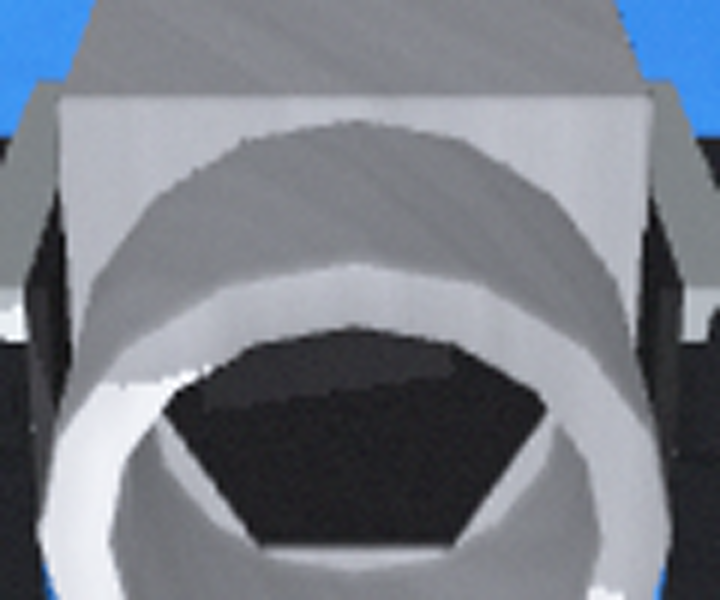

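Run:
```python
from h import *
c=np.load("w8.npy",allow_pickle=True).item()
p=np.array([.4228,.2784,.3478]);R=Ro.from_euler("xyz",[-90.29,.14,170.39],degrees=True)
def T(u,v,dep):
    o,d=ray(c,u,v);o=R.inv().apply(o-p);d=R.inv().apply(d);return (o+d*(dep-o[1])/d[1])*1000
f=lambda x,y:((x+.5)/6-.5+260,(y+.5)/6-.5+220)
for q in[(57,96),(652,96)]: print(T(*f(*q),.1415).round(1))
for q in[(280,195),(360,195)]: print(T(*q,.2015).round(1))
for q in[(278,213),(362,213)]: print(T(*q,.19).round(1))
# expected: drive at hover, same-camera estimate in tool frame
print(c["K"][0,2])
im=cv2.imread("pics/w8.png")[:,:,::-1];crop(im,260,180,380,260,6,"pics/w8d.png")
```

```text
[-19.9 141.5  22.2]
[ 21.1 141.5  22.2]
[-23.1 201.5  21.4]
[ 25.9 201.5  21.4]
[-23.1 190.   14. ]
[ 25.8 190.   14. ]
318.4912541481848
```

View pics/w8d.png

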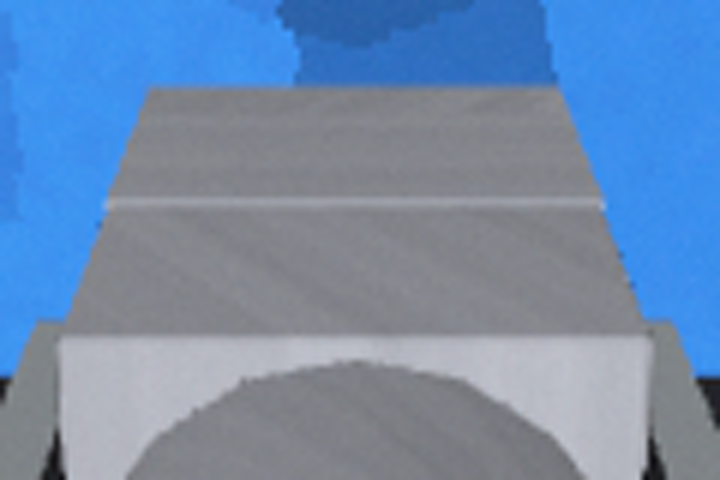

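>>> jog_arm:
  series:
    - [-145.5, 0, 188, 0, -0.196, 0, 30]
    - [-145.5, 0, 188, 0, -0.196, 0, 30]
    - [-145.5, 0, 188, 0, -0.196, 0, 30]
    - [-145.5, 0, 188, 0, -0.196, 0, 30]
    - [-145.5, 0, 188, 0, -0.196, 0, 30]
    - [-145.5, 0, 188, 0, -0.196, 0, 30]
    - [-145.5, 0, 188, 0, -0.196, 0, 30]
    - [-145.5, 0, 188, 0, -0.196, 0, 30]

```text
time_s: 12.1
ee_pos: [0.5342, 0.0687, 0.3437]
ee_rot: [-90.0, -0.1, -178.4]
ft_force: [0.7, -0.2, -3.0]
opening: 0.48
```

>>> jog_arm:
  series:
    - [0, 20, 0, 0, 0, 0, 30]
    - [0, 40, 0, 0, 0, 0, 30]
    - [0, 40, 0, 0, 0, 0, 30]

```text
time_s: 12.4
ee_pos: [0.5331, 0.0693, 0.3023]
ee_rot: [-89.9, -0.3, -178.3]
ft_force: [-0.2, 0.9, -3.7]
opening: 0.482
```

Run:
```python
from h import *
plan([.5359,.0685,.2965],-178.4)
im=get_image("wrist"); cv2.imwrite("pics/w9.png",im[:,:,::-1])
plan([.5359,.0685,.2965],-178.4)
```

```text
t 12.4 pos [0.5331 0.0693 0.3023] rot [ -89.92   -0.29 -178.31] F [-0.2  0.9 -3.7] op 0.482
shift mm [-2.8  5.8  0.9] rotvec [-0.0014  0.0016  0.005 ] rows min 0.1
t 12.45 pos [0.5338 0.0694 0.3039] rot [-8.9930e+01 -1.7000e-01 -1.7829e+02] F [ 0.2 -0.5 -2.5] op 0.485
shift mm [-2.   7.4  0.9] rotvec [-0.0012  0.002   0.0029] rows min 0.2
```

View pics/w9.png

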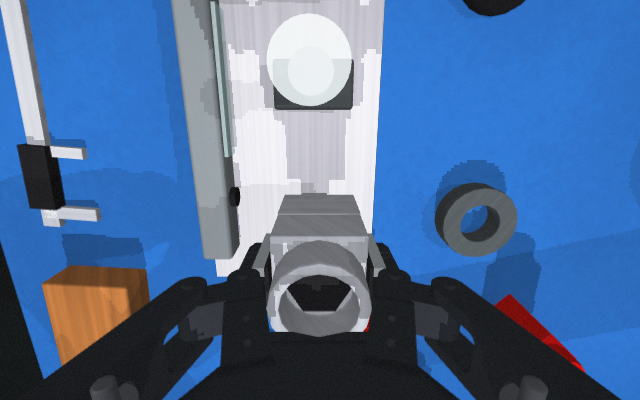

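>>> jog_arm:
  series:
    - [-1.8, 4, 0.9, 0, 0, 0, 30]
    - [-1.8, 4, 0.9, 0, 0, 0, 30]
    - [-1.8, 4, 0.9, 0, 0, 0, 30]
    - [-1.8, 4, 0.9, 0, 0, 0, 30]
    - [-1.8, 4, 0.9, 0, 0, 0, 30]
    - [-1.8, 4, 0.9, 0, 0, 0, 30]

```text
time_s: 13.05
ee_pos: [0.5366, 0.0676, 0.3012]
ee_rot: [-90.0, 0.0, -178.4]
ft_force: [0.6, 0.2, -3.7]
opening: 0.49
```

Run:
```python
from h import *
plan([.5359,.0685,.2615],-178.4)
im=get_image("scene");crop(im,280,165,400,245,6,"pics/s10.png")
im=get_image("wrist"); cv2.imwrite("pics/w10.png",im[:,:,::-1])
plan([.5359,.0685,.2615],-178.4)
```

```text
t 13.05 pos [0.5366 0.0676 0.3012] rot [-9.001e+01  2.000e-02 -1.784e+02] F [ 0.6  0.2 -3.7] op 0.49
shift mm [ 0.6 39.7 -0.9] rotvec [ 0.0002 -0.0001 -0.0003] rows min 0.8
t 13.15 pos [0.5365 0.0676 0.3011] rot [-9.001e+01  1.000e-02 -1.784e+02] F [-0.9  0.1 -3.1] op 0.482
shift mm [ 0.6 39.6 -0.9] rotvec [ 0.0001  0.     -0.0002] rows min 0.8
```

View pics/s10.png

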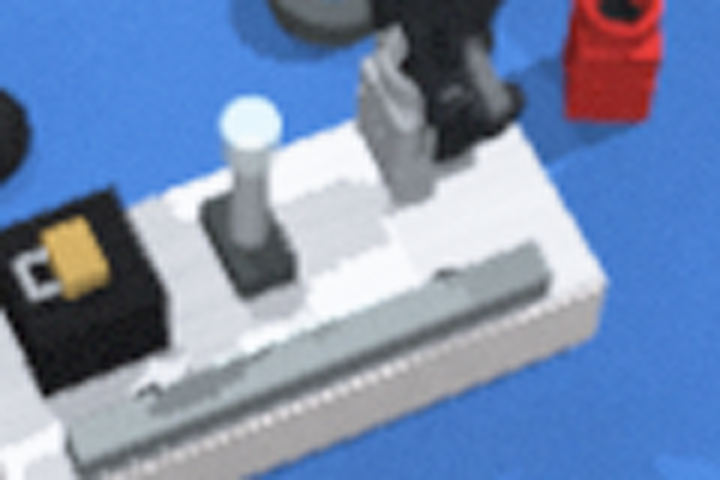

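>>> jog_arm:
  series:
    - [0.6, 0, -0.9, 0, 0, 0, 30]
    - [0.6, 4, -0.9, 0, 0, 0, 30]
    - [0.6, 7, -0.9, 0, 0, 0, 30]
    - [0.6, 10, -0.9, 0, 0, 0, 30]
    - [0.6, 12, -0.9, 0, 0, 0, 30]
    - [0.6, 12, -0.9, 0, 0, 0, 30]

```text
time_s: 13.75
ee_pos: [0.5358, 0.0684, 0.2885]
ee_rot: [-90.0, -0.0, -178.4]
ft_force: [0.5, -0.5, -3.7]
opening: 0.481
```

>>> jog_arm:
  series:
    - [0, 2, 0, 0, 0, 0, 30]
    - [0, 4, 0, 0, 0, 0, 30]
    - [0, 5, 0, 0, 0, 0, 30]
    - [0, 5, 0, 0, 0, 0, 30]

```text
time_s: 14.15
ee_pos: [0.5359, 0.0685, 0.2839]
ee_rot: [-90.0, -0.0, -178.4]
ft_force: [0.3, -0.1, -3.4]
opening: 0.479
```

>>> jog_arm:
  series:
    - [0, 2, 0, 0, 0, 0, 30]
    - [0, 3, 0, 0, 0, 0, 30]
    - [0, 4, 0, 0, 0, 0, 30]
    - [0, 4, 0, 0, 0, 0, 30]

```text
time_s: 14.55
ee_pos: [0.5359, 0.0685, 0.2802]
ee_rot: [-90.0, -0.0, -178.4]
ft_force: [-0.5, 1.2, -0.1]
opening: 0.481
```

>>> jog_arm:
  series:
    - [0, 1, 0, 0, 0, 0, 30]
    - [0, 2, 0, 0, 0, 0, 30]
    - [0, 3, 0, 0, 0, 0, 30]
    - [0, 4, 0, 0, 0, 0, 30]

```text
time_s: 14.95
ee_pos: [0.535, 0.0682, 0.276]
ee_rot: [-90.0, -0.1, -178.4]
ft_force: [-1.4, 0.1, -2.1]
opening: 0.482
```

>>> jog_arm:
  series:
    - [0, 2, 0, 0, 0, 0, 30]
    - [0, 4, 0, 0, 0, 0, 30]
    - [0, 5, 0, 0, 0, 0, 30]
    - [0, 5, 0, 0, 0, 0, 30]

```text
time_s: 15.35
ee_pos: [0.5352, 0.0682, 0.2701]
ee_rot: [-90.0, -0.1, -178.4]
ft_force: [-3.9, -0.6, -4.2]
opening: 0.482
```

>>> jog_arm:
  series:
    - [0, 2, 0, 0, 0, 0, 30]
    - [0, 4, 0, 0, 0, 0, 30]
    - [0, 5, 0, 0, 0, 0, 30]
    - [0, 5, 0, 0, 0, 0, 30]

```text
time_s: 15.75
ee_pos: [0.5353, 0.0683, 0.265]
ee_rot: [-90.0, -0.1, -178.4]
ft_force: [-4.8, -0.6, -8.4]
opening: 0.48
```

>>> jog_arm:
  series:
    - [0, 1, 0, 0, 0, 0, 30]
    - [0, 2, 0, 0, 0, 0, 30]
    - [0, 3, 0, 0, 0, 0, 30]
    - [0, 3, 0, 0, 0, 0, 30]

```text
time_s: 16.15
ee_pos: [0.5362, 0.0686, 0.263]
ee_rot: [-90.0, 0.0, -178.4]
ft_force: [-2.9, -1.0, -6.0]
opening: 0.485
```

>>> jog_arm:
  series:
    - [0, 0.7, 0, 0, 0, 0, 30]
    - [0, 1.3, 0, 0, 0, 0, 30]
    - [0, 1.3, 0, 0, 0, 0, 30]

```text
time_s: 16.45
ee_pos: [0.5362, 0.0686, 0.262]
ee_rot: [-90.0, 0.0, -178.4]
ft_force: [-3.0, 0.3, -3.2]
opening: 0.483
```

>>> jog_arm:
  series:
    - [0, 1, 0, 0, 0, 0, 30]
    - [0, 2, 0, 0, 0, 0, 30]
    - [0, 2, 0, 0, 0, 0, 30]

```text
time_s: 16.75
ee_pos: [0.5361, 0.0686, 0.2616]
ee_rot: [-90.0, 0.1, -178.4]
ft_force: [-9.7, 0.7, 13.8]
opening: 0.482
```

>>> jog_arm:
  series:
    - [0, 1, 0, 0, 0, 0, 30]
    - [0, 2, 0, 0, 0, 0, 30]
    - [0, 2, 0, 0, 0, 0, 30]

```text
time_s: 17.05
ee_pos: [0.536, 0.0686, 0.2615]
ee_rot: [-90.0, 0.1, -178.3]
ft_force: [-17.3, 0.5, 33.1]
opening: 0.478
```

>>> jog_arm:
  series:
    - [0, -2, 0, 0, 0, 0, 30]
    - [0, -3, 0, 0, 0, 0, 30]
    - [0, -3, 0, 0, 0, 0, 45]
    - [0, -3, 0, 0, 0, 0, 58]
    - [0, -3, 0, 0, 0, 0, 60]
    - [0, -3, 0, 0, 0, 0, 60]

```text
time_s: 17.65
ee_pos: [0.5363, 0.0686, 0.2608]
ee_rot: [-90.0, 0.0, -178.4]
ft_force: [-0.4, -0.0, 0.2]
opening: 0.706
```

>>> jog_arm:
  series:
    - [0, -10, 0, 0, 0, 0, 60]
    - [0, -30, 0, 0, 0, 0, 60]
    - [0, -60, 0, 0, 0, 0, 60]
    - [0, -95, 0, 0, 0, 0, 60]
    - [0, -125, 0, 0, 0, 0, 60]
    - [0, -130, 0, 0, 0, 0, 60]
    - [0, -130, 0, 0, 0, 0, 60]
    - [0, -130, 0, 0, 0, 0, 60]

```text
time_s: 18.45
ee_pos: [0.5356, 0.0684, 0.3902]
ee_rot: [-90.0, -0.0, -178.4]
ft_force: [-0.4, -0.4, -0.3]
opening: 0.7
```

Run:
```python
from h import *
plan([.5353,.0675,.36],-178.4)
c=calibration("wrist"); np.save("w11.npy",c,allow_pickle=True)
im=get_image("wrist"); cv2.imwrite("pics/w11.png",im[:,:,::-1])
crop(im,270,150,370,250,6,"pics/w11c.png")
im=get_image("scene");crop(im,280,145,400,245,6,"pics/s11.png")
```

```text
t 18.45 pos [0.5356 0.0684 0.3902] rot [-9.0000e+01 -5.0000e-02 -1.7841e+02] F [-0.4 -0.4 -0.3] op 0.7
shift mm [ 0.3 30.2  0.9] rotvec [ 0.     -0.0001  0.0008] rows min 0.6
```

View pics/w11.png

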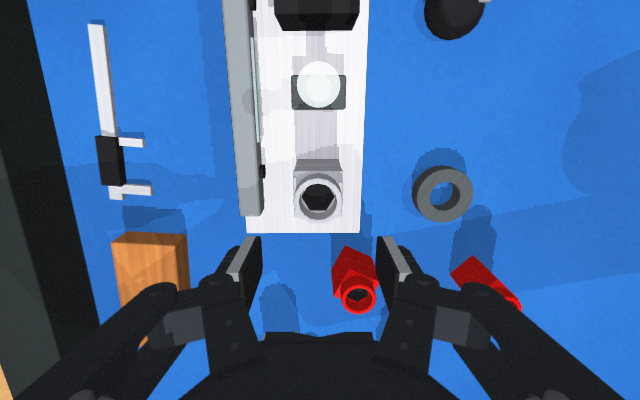

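View pics/w11c.png

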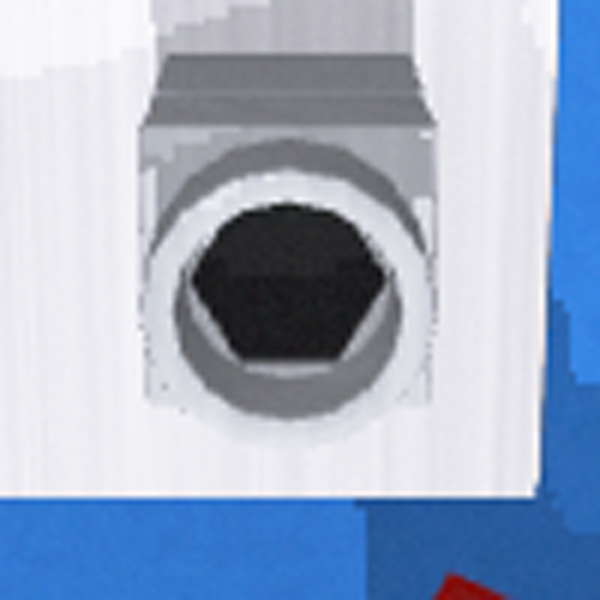

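View pics/s11.png

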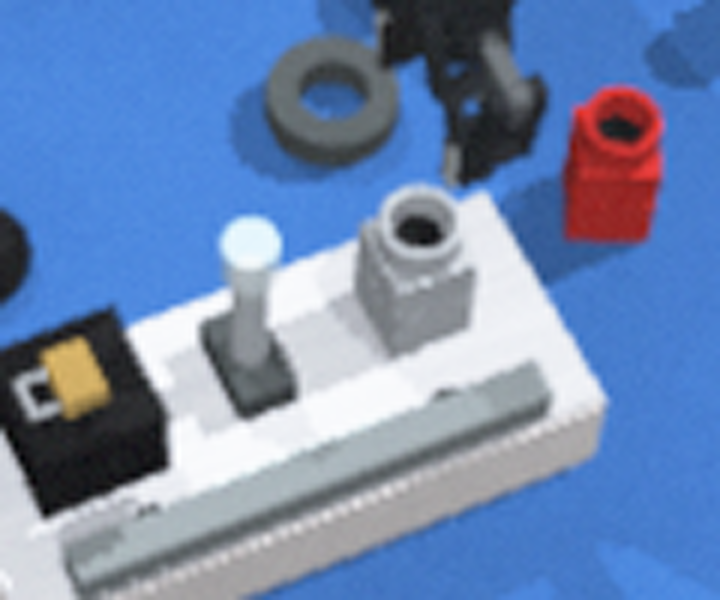

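Run:
```python
from h import *
c=np.load("w11.npy",allow_pickle=True).item()
f=lambda x,y,z: px(c,(x+.5)/6-.5+270,(y+.5)/6-.5+150,z)
for z in (.137,.14,.143,.15): print(z,f(289,309,z).round(4), "dia",np.linalg.norm(f(146,309,z)-f(433,309,z)).round(4))
for z in (.117,.12,.123,.13): print(z,"sq far edge mid",((f(141,125,z)+f(437,125,z))/2).round(4),"w",np.linalg.norm(f(141,125,z)-f(437,125,z)).round(4))
im=get_image("top");crop(im,180,110,480,260,2.6,"pics/t12.png")
print(get_obs()["time_s"])
```

```text
0.137 [0.5355 0.068  0.137 ] dia 0.0384
0.14 [0.5355 0.067  0.14  ] dia 0.0379
0.143 [0.5355 0.066  0.143 ] dia 0.0374
0.15 [0.5356 0.0637 0.15  ] dia 0.0362
0.117 sq far edge mid [0.5361 0.0472 0.117 ] w 0.0419
0.12 sq far edge mid [0.5361 0.0466 0.12  ] w 0.0414
0.123 sq far edge mid [0.5361 0.0459 0.123 ] w 0.0409
0.13 sq far edge mid [0.5361 0.0444 0.13  ] w 0.0396
18.6
```

View pics/t12.png

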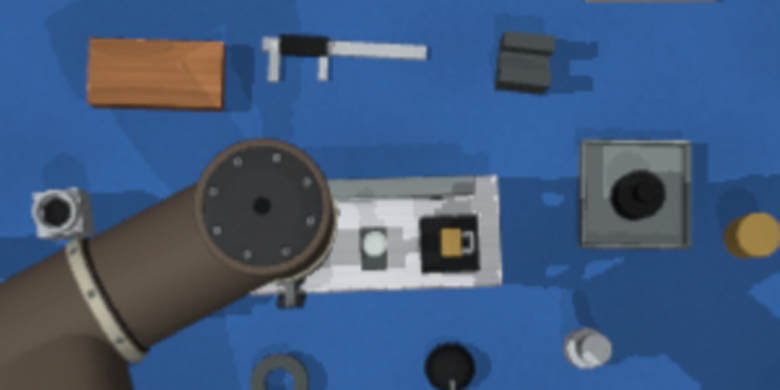

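```bash
python3 -c "
from rig import *
print(sign_off())"
```

```text
the job is handed in; nothing more can be done
None
```

The dust cap is in the grey tray and the smaller grey socket is on the freed 19 mm drive. I let go, raised the arm clear and handed the job in at about 18.6 s.

- **Choice:** The hood stands on the right (-y) side, so the left 19 mm drive was the one in service. I took the small grey socket and left the red look-alikes and the larger grey socket where they were.
- **Cap:** The last overhead picture shows it upright near the middle of the tray.
- **Socket fit:** It passed over the drive and the ball with little force. The tool, which had shifted about 1 mm sideways at the ball, then sprang back, which I take as the click.
- **Seating:** It then stopped firmly at about 33 N with the tool at 261.5 mm, exactly the height I had worked out for the underside on the plate. That force is above the 10 to 20 N you gave, but well under the limits.
- **After release:** The wrist picture shows the socket upright. Its centre is about (0.5355, 0.067) m against (0.535, 0.0675) m for the drive, under 1 mm off, and its apparent size fits it being fully down.
- **Surroundings:** The hood, and the bystanders visible in the last pictures, look unmoved.

I had no direct reading of the ball joint, so the click is inferred from the sideways jump, the force and the height. Round-end size readings came out at about 38 mm instead of 40 mm, which I put down to how faint the edges were on the white plate. No check failed.

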